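# Tip the key chute into the enamel dish

## Task

The tin chute on the counter is a see-saw with a finished key lying in it. Push its yellow side pad down with the fingertips to tip the chute until the key slides out into the white enamel dish, then push down the green tail pad to stand the chute back fully level, with the key left lying in the dish. Only push the chute: do not touch the key, do not pick anything up, and leave the dish, key ring, red key gauge and brass hasp where they are.

Things in the scene. Friction and masses are not known exactly. Their poses are not given: they have to be found in the camera images.
- stand: Fixed dark steel stand: base 110 x 100 x 10 mm, two uprights (centred at x = -37 and +37 mm, tops 132 mm high) carrying the hinge pin. Origin: centre of the underside, on the counter. Its y axis is the chute's long direction: +y to the open nose and dish, -y to the tail; the yellow pad is on its -x side. The hinge axis runs along its x, 125 mm above the origin.
- chute (a joint): Tilt of the tin chute, rad: 0 = level against its stop (start), grows as the nose goes down, 0.6 = fully tipped against its stop. Hinge friction (about 0.2 N m: 3 to 5 N on the yellow pad, 2 N on the green) keeps it wherever it is left. The key slides out by itself from a tilt of about 0.2 to 0.35; a full tip is always enough.
- lip (a point): Middle of the open nose edge of the trough, on its floor, 120 mm to +y of the hinge centre and 6 mm above the hinge axis when level; moves with the chute. Trough: 62 mm wide outside, 56 mm inside, walls 18 mm above the floor, from a closed tail wall 95 mm behind the hinge to this lip.
- nose_pad (a point): Point on top of the yellow pad, which sticks out sideways from the chute on the stand's -x side and moves with it. Pad 54 mm (x) x 44 mm (y), 4 mm thick. The point is 60 mm to -x and 60 mm to +y of the hinge centre, 6 mm above the axis when level. Pushing it down tips the nose down; it sinks about 34 mm for a full tip.
- tail_pad (a point): Point on top of the green pad behind the tail wall; moves with the chute. Pad 46 mm (x) x 55 mm (y), 4 mm thick. The point is on the centre line, 124 mm to -y of the hinge centre, 6 mm above the axis when level (131 mm above the counter). Rises about 70 mm when fully tipped; pushing it down brings the chute back level.
- key: Loose brass key, 69 mm long, 5 mm thick, bow 26 mm wide, about 30 g, lying in the trough on the tail side. Origin: middle of its underside; x axis along the blade. Must not be touched by the robot.
- dish: Loose round white enamel dish, 180 mm across the rim, 144 mm across the foot, 42 mm high, wall 4 mm, inner floor 5 mm above the counter, standing under and beyond the nose of the chute. Origin: centre of the underside, on the counter; z up.
- key_ring: Bystander: nickel ring lying flat, 52 mm outside, 40 mm inside, 5 mm high. Origin: centre of the underside.
- key_gauge: Bystander: red plastic key gauge lying flat, 90 x 50 x 8 mm. Origin: centre of the underside.
- hasp: Bystander: brass hasp lying flat, about 107 x 36 mm, 10 mm high at its knuckle. Origin: underside, near the knuckle.
Not all that is in view belongs to the job. There is more than one size of the dish; the one meant has the size given above. What is shaped like the key but turquoise is not meant.

How it is judged:
By the outcome, as a careful person would: the job done as asked, in the order asked, and still so for the second after the job is handed in, with the robot touching nothing.
It also fails if it takes over 42 s, if anything falls off the work surface, if the arm or the gripper's body presses on something with over 40 N, if the wrist force passes 120 N, or if a joint passes its speed limit or range.

## Robot

A 6-joint arm with a two-finger parallel gripper is mounted at the origin on the work surface. World frame = base frame: x ahead of the robot, y to its left, z up, the work surface at z = 0. Lengths are in m, angles in rad, forces in N, time in s.
With the tool pointing down it reaches from about 0.375 to 0.9 m from the base axis. Payload 3.1 kg.
Tool frame: the origin (TCP) lies at the very end of the fingers, on their centre line; the grasp point (between the pads) lies 19 mm behind it (hold_point_z is the distance from the TCP to the grasp point, in m); z points along the fingers, x is the direction in which the jaws open and shut, and the axes are right-handed (so a half turn about z gives the same grasp; the last joint's range is limited). The gripper opens to 87 mm and grips with 3 to 60 N. Pads are 19 mm wide; open, the fingers measure 117 mm over their backs; the gripper's body (75 mm by 190 mm) begins 51 mm behind the grasp point.
Start: joints at [1.022, 0.527, 1.433, -0, 1.181, -0.178], TCP at [0.226, 0.583, 0.223] pointing down, gripper open.
Joint ranges: [-3.08, 3.08], [-0.75, 2.2], [0.22, 2.44], [-1.43, 4.57], [0, 2.65], [-2.85, 2.85]. Speed limits (rad/s): [2.79, 2.79, 3.14, 3.14, 3.14, 3.14].

## Interface

Orientations are given as a unit quaternion [x, y, z, w].
In Python, from rig import * gives the robot as it stands.
- The arm moves only by the tool carry_out, never from a script. Its argument "deltas" is a list of rows, each a list of 7 numbers: the closure, from -1 (fully open) to 1 (shut), then the shift along the tool's x, y, z in units of 25 mm (1.0 is 25 mm), then the turn, a rotation vector about the tool's x, y, z in degrees. In form: [[jaw, x, y, z, rx, ry, rz], ...]. A call has 1 to 8 rows; each row is the pose to reach, as a shift and turn from the pose commanded when the call began, along the tool's axes at that moment; what a row does not reach only later rows make up. A row lasts 1/10 s, in which the tool goes at most 50 mm and 8.59 degrees, less where a joint would pass 70% of its speed; a pose out of reach is approached as far as the arm can. A call with a gripper value outside its range is refused whole. The fingers move at their own pace and stop on an object; "force" is the grip in N (left out, the last holds). Time passes only in rows, so rows that repeat a pose let the fingers close. It gives the time, the measured TCP pose, the force and the opening at its end, in the units of the state.
- get_obs(): the state, without advancing time (a new reading comes with each control period).
- camera(name): name is "side" or "top" or "wrist"; returns (picture, depth): 400x640x3 uint8, red, green, blue; 400x640 float32, m along the optical axis (not along the pixel's ray), 0 where there is no reading.
- camera_info(name): a dict with "mtx" (3x3 intrinsics, pixels), "origin" and "rotation" of the camera in the world. Camera axes: x right, y down, z forward; pixel columns grow to the right and rows downward; lengths in m; the calibration is good to about 2 mm. A picture is of the moment at which its call begins: read the wrist's pose just before it. camera_info takes no time and is no camera call; for the wrist camera it gives the pose at the moment of the call.
- hand_in(): hands the job in, once; it reports no verdict.
Trained networks look in the newest picture that a camera, given by its name, has taken for a name from the list of things; names that differ only in an ending like _2 or _b are one class to them, and where a whole thing is asked for, a point or a joint stands for the part that bears it (a point fixed in the world has none). Each returns a list of dicts, best first, with "score" (0 to 1); they miss things now and then, are a little off and sometimes report something else, mostly with a low value. They report only what shows in the picture. A call takes as long as a camera call. They do not tell look-alikes from the thing itself.
- spot_in(camera, target): "pixel" ([row, column] in pixels, amid what is visible of it).
The state is a dict: "time": time; "q": joint angles; "joint_velocities": joint speeds; "joint_torque": joint torques, N m; "position": TCP position; "tool_rot": TCP orientation; "ft_force": force on the tool from outside, world axes, zero at the start; "moment": the same for the moment, N m; "grip_width": finger opening in m.
Only numpy, scipy, OpenCV 4.12 (cv2) and the standard library are available. Lean on these libraries where they do the work, as an engineer would, in place of code of your own. Each camera call takes 0.05 s, during which the arm holds its last target.

## Working session

There is one attempt and no reset: what is moved stays moved. The work goes in short steps, Python scripts to look and compute and a tool call to move; the robot and the scene stay as the last step left them, time stands still between calls to the robot, and variables do not carry over. Pictures are saved under pics/ and viewed, and the job is handed in when it is done.

Besides the shell and the picture viewer there is one more tool, called after "Emit:" as a command line: name --pt "numbers of a row" for each row, then --argument value for the rest. carry_out: Moves the arm, as the interface text tells. Its arguments: {"type":"object","properties":{"deltas":{"type":"array"},"force":{"type":"number"}},"required":["deltas"]}

```bash
ls; mkdir -p pics; python3 - <<'E'
from rig import *
import cv2
o=get_obs();print({k:(v if not hasattr(v,'__len__') else [round(float(x),4) for x in v]) for k,v in o.items()})
for n in ["side","top"]:
    p,d=camera(n);cv2.imwrite(f"pics/{n}0.png",p[:,:,::-1])
    i=camera_info(n);print(n,i)
    for t in ["stand","nose_pad","tail_pad","key","dish","lip"]:
        print(t,[(r["pixel"],round(r["score"],2)) for r in spot_in(n,t)][:4])
E
```

```text
pics
{'time': 0.0, 'q': [1.0225, 0.5285, 1.4339, -0.0, 1.1813, -0.1785], 'joint_velocities': [-0.0009, 0.0001, -0.0009, 0.0005, 0.001, -0.0022], 'joint_torque': [0.0011, -44.0029, -17.6597, 0.0633, 0.0581, -0.0002], 'position': [0.2255, 0.5821, 0.2216], 'tool_rot': [0.825, 0.5651, -0.001, 0.0004], 'ft_force': [-0.1365, -0.0641, -0.3699], 'moment': [0.0052, -0.0102, 0.0426], 'grip_width': 0.08681492031073129}
side {'mtx': array([[479.70138522,   0.        , 327.46768693],
       [  0.        , 479.70138522, 199.32141698],
       [  0.        ,   0.        ,   1.        ]]), 'origin': array([ 0.47455541, -0.80073435,  0.58555845]), 'rotation': array([ 0.86595147, -0.04293174,  0.02253109, -0.4977723 ])}
stand [([248.6, 310.1], 0.55)]
nose_pad [([224.3, 315.8], 0.78)]
tail_pad [([226.4, 316.0], 0.58)]
key [([365.1, 331.7], 0.63)]
dish [([225.9, 269.8], 0.83), ([178.4, 278.6], 0.69)]
lip [([221.5, 317.1], 0.75)]
top {'mtx': array([[401.06596905,   0.        , 319.98102819],
       [  0.        , 401.06596905, 201.99333106],
       [  0.        ,   0.        ,   1.        ]]), 'origin': array([ 0.48595175, -0.01711468,  1.0285039 ]), 'rotation': array([ 0.71067211, -0.7029514 ,  0.01837501, -0.02160661])}
stand [([213.2, 350.3], 0.75)]
nose_pad [([211.8, 349.7], 0.66)]
tail_pad [([213.7, 348.8], 0.73), ([230.4, 279.0], 0.32)]
key [([205.7, 376.5], 0.69), ([208.9, 435.9], 0.47)]
dish [([236.1, 193.8], 0.91), ([229.9, 276.2], 0.83)]
lip [([211.7, 349.7], 0.8)]
```

View pics/top0.png

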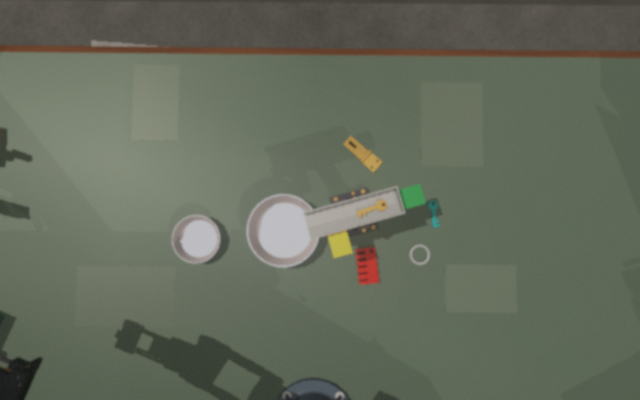

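View pics/side0.png

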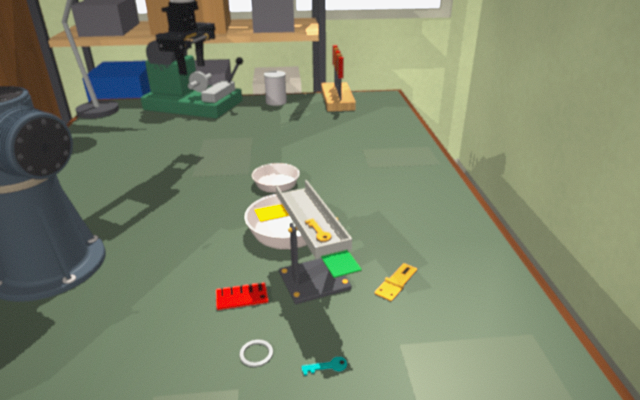

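The top view shows the large dish at (row 230, col 283) under the nose, and a small one at (238, 197). The chute runs from (220, 308) to (200, 400), with the yellow pad at (244, 340) and the green pad at (196, 413). The brass key is in the trough at (209, 372). The turquoise look-alike is at (213, 434). Next I'll measure.

```bash
cat > h.py <<'E'
from rig import *
import numpy as np, cv2
from scipy.spatial.transform import Rotation as R
def cloud(n):
    p,d=camera(n);i=camera_info(n);K=i["mtx"]
    v,u=np.indices(d.shape)
    c=np.stack([(u-K[0,2])/K[0,0]*d,(v-K[1,2])/K[1,1]*d,d],-1)
    w=R.from_quat(i["rotation"]).apply(c.reshape(-1,3)).reshape(c.shape)+i["origin"]
    w[d==0]=np.nan
    return p,w
def masks(p):
    h=cv2.cvtColor(p,cv2.COLOR_RGB2HSV).astype(int);H,S,V=h[...,0],h[...,1],h[...,2]
    return dict(yellow=(H>23)&(H<33)&(S>180)&(V>120),green=(H>55)&(H<75)&(S>150)&(V>80),brass=(H>14)&(H<24)&(S>120)&(V>120),red=((H<6)|(H>174))&(S>180)&(V>120))
def big(m):
    n,l,s,c=cv2.connectedComponentsWithStats(m.astype(np.uint8))
    return [(l==k,s[k,4],c[k]) for k in sorted(range(1,n),key=lambda k:-s[k,4]) if s[k,4]>15]
E
python3 - <<'E'
from h import *
for n in ["top","side"]:
    p,w=cloud(n)
    np.savez(f"{n}0.npz",p=p,w=w)
    for k,m in masks(p).items():
        for mm,a,c in big(m)[:4]:
            q=w[mm];r=cv2.minAreaRect((q[~np.isnan(q[:,0]),:2]*1000).astype(np.float32))
            print(n,k,a,c.round(),np.nanmedian(q,0).round(4),"rect",np.round(r[0],1),np.round(r[1],1),round(r[2],1))
p=np.load("top0.npz")["p"]
cv2.imwrite("pics/topcrop.png",cv2.resize(p[120:300,170:450],None,fx=2.8,fy=2.8,interpolation=cv2.INTER_CUBIC)[:,:,::-1])
E
```

```text
top brass 468 [363. 154.] [ 0.6666 -0.1234  0.0064] rect [ 670.6 -119.2] [104.2  35. ] 47.2
top brass 116 [375. 207.] [ 0.5265 -0.1414  0.1371] rect [ 525.3 -127.1] [19.4 62.4] 15.2
top red 232 [370. 272.] [ 0.3683 -0.1414  0.0089] rect [ 371.5 -133.9] [56.1 42.2] 8.2
side yellow 342 [270. 212.] [ 0.441  -0.0596  0.1307] rect [442.6 -58.4] [51.8 43.4] 16.8
side yellow 196 [388. 290.] [ 0.6465 -0.1448  0.0042] rect [ 646.4 -144.9] [37.5 33.1] 52.2
side yellow 101 [398. 279.] [ 0.6714 -0.1153  0.0046] rect [ 675.8 -110.4] [52.7 23.8] 52.2
side yellow 76 [319. 230.] [ 0.5225 -0.1366  0.1358] rect [ 519.8 -127.8] [16.8 58.2] 24.5
side green 644 [341. 263.] [ 0.5493 -0.2196  0.1306] rect [ 549.9 -218. ] [45.6 54.6] 15.8
side brass 736 [212.  14.] [0.2109 1.31   0.2569] rect [ 213.3 1012.3] [117.8 726.5] 3.3
side brass 693 [338.  97.] [0.6708 0.865  0.0287] rect [ 684.9 1017.6] [419.7 113.7] 86.3
side brass 610 [157.  16.] [-0.0181  1.3097  0.2474] rect [ -80.4 1439.7] [ 82. 361.] 29.1
side brass 362 [399. 278.] [ 0.6789 -0.1079  0.0043] rect [ 668.3 -114.5] [116.9  41.3] 52.4
side red 926 [240. 296.] [ 0.3795 -0.1392  0.0075] rect [ 382.2 -133. ] [88.7 53. ] 7.6
side red 71 [340.  66.] [0.6761 0.8411 0.1514] rect [677.8 843.6] [19.6 10.7] 83.4
```

View pics/topcrop.png

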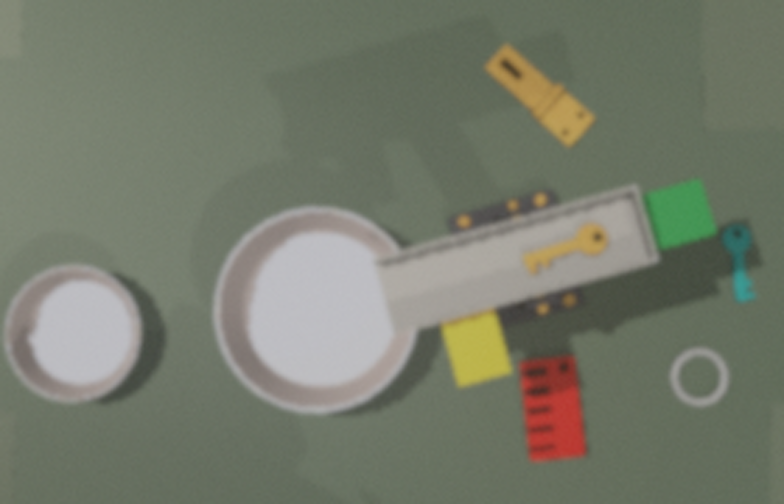

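```bash
cat >> h.py <<'E'
YAW=np.radians(16.1);H=np.array([.5155,-.0985])
X=np.array([np.cos(YAW),np.sin(YAW)]);Y=np.array([-np.sin(YAW),np.cos(YAW)])
def loc(x,y,z): return np.r_[H+X*x/1000+Y*y/1000,z]
def delta(t,jaw_yaw_deg=None):
    o=get_obs();r=R.from_quat(o["tool_rot"])
    d=r.inv().apply(t-np.array(o["position"]))/0.025
    rv=np.zeros(3)
    if jaw_yaw_deg is not None:
        j=np.radians(jaw_yaw_deg)
        g=R.from_matrix(np.c_[[np.cos(j),np.sin(j),0],[np.sin(j),-np.cos(j),0],[0,0,-1]])
        rv=np.degrees((r.inv()*g).as_rotvec())
    return d.round(2),rv.round(1)
E
python3 - <<'E'
from h import *
for yw in (16.1,106.1): print(delta(loc(-62,62,.25),yw))
p,d=camera("wrist");cv2.imwrite("pics/wrist0.png",p[:,:,::-1])
w=np.load("side0.npz")["w"]
E
```

```text
(array([-20.75,  17.18,  -1.1 ]), array([-0. , -0. , 52.7]))
(array([-20.75,  17.18,  -1.1 ]), array([  0. ,  -0. , -37.3]))
```

View pics/wrist0.png

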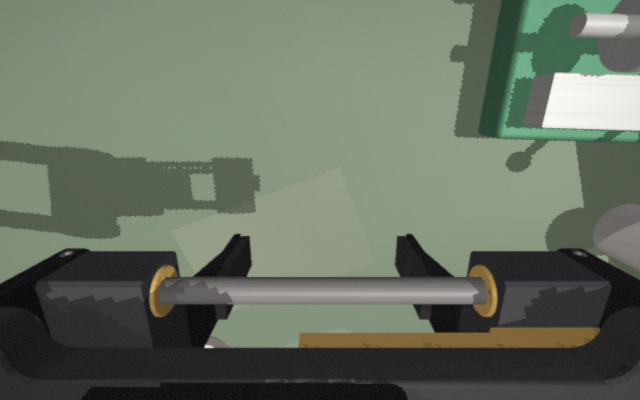

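```bash
python3 - <<'E'
from h import *
i=camera_info("wrist");o=get_obs();r=R.from_quat(o["tool_rot"])
print(r.inv().apply(i["origin"]-o["position"]), r.inv().apply(R.from_quat(i["rotation"]).apply([0,0,1])))
E
```

```text
[-0.00089486 -0.08275926 -0.16225342] [-0.00158189  0.29669785  0.9549701 ]
```

The gripper's wide direction is the jaw axis, so I'll put that across the chute. Moving with the jaws shut.

Emit:
carry_out --pt "1 0 0 -1.1 0 0 0" --pt "1 -2 1.65 -1.1 0 0 8" --pt "1 -4 3.3 -1.1 0 0 16" --pt "1 -5.5 4.5 -1.1 0 0 24" --pt "1 -7 5.8 -1.1 0 0 32" --pt "1 -8.5 7 -1.1 0 0 40" --pt "1 -10 8.3 -1.1 0 0 48" --pt "1 -11.5 9.5 -1.1 0 0 52.7" --force 20

```text
time: 1.65
position: [0.3368, 0.249, 0.2504]
tool_rot: [0.99, 0.138, 0.001, -0.0]
ft_force: [1.3, -0.1, -0.2]
grip_width: 0.0309
```

```bash
python3 - <<'E'
from h import *
print(get_obs()["position"],get_obs()["grip_width"]);print(delta(loc(-62,62,.2),16.1))
E
```

```text
[0.33683426 0.24896199 0.25043707] 0.030925332330668086
(array([ 0.57, 12.85,  2.02]), array([ 0. , -0.1, -0.2]))
```

Emit:
carry_out --pt "1 0.1 1.5 0 0 0 0" --pt "1 0.2 3.3 0 0 0 0" --pt "1 0.2 5.2 0 0 0 0" --pt "1 0.3 7.2 0 0 0 0" --pt "1 0.4 9 0 0 0 0" --pt "1 0.5 11 0 0 0 0" --pt "1 0.5 12.5 0 0 0 0" --pt "1 0.5 12.5 1 0 0 0"

```text
time: 2.45
position: [0.4406, -0.052, 0.2276]
tool_rot: [0.99, 0.137, 0.005, 0.004]
ft_force: [1.4, -0.1, 0.1]
grip_width: 0.0006
```

```bash
python3 - <<'E'
from h import *
print(get_obs()["position"],get_obs()["grip_width"]);print(delta(loc(-62,62,.15),16.1))
p,w=cloud("side");cv2.imwrite("pics/side1.png",cv2.resize(p[120:320,180:440],None,fx=3,fy=3,interpolation=cv2.INTER_CUBIC)[:,:,::-1])
E
```

```text
[ 0.44055113 -0.05200721  0.22761076] 0.0005886451726750256
(array([-0.14,  0.11,  3.1 ]), array([ 0.5, -0.5, -0.3]))
```

View pics/side1.png

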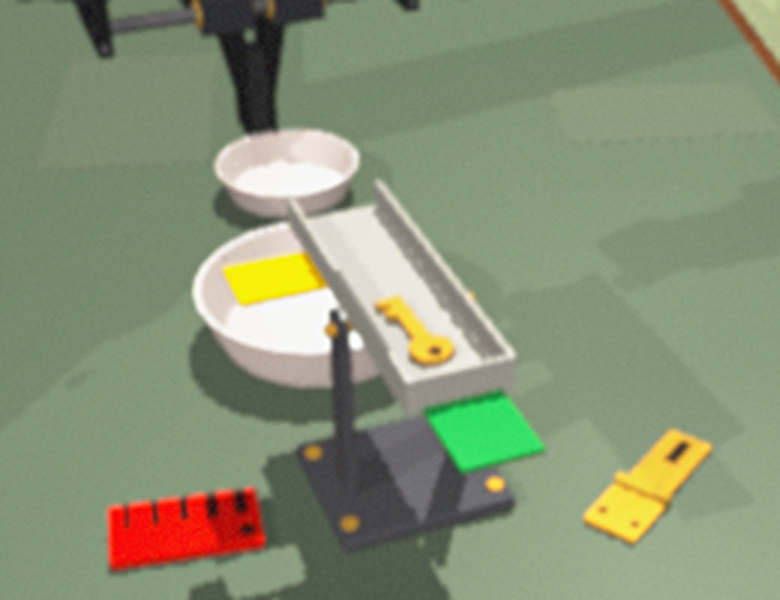

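The side view shows the shut fingertips above and in line with the yellow pad, clear of the trough wall, and the key in the trough on the tail side. Descending.

Emit:
carry_out --pt "1 -0.14 0.1 1 0 0 0" --pt "1 -0.14 0.1 2 0 0 0" --pt "1 -0.14 0.1 3 0 0 0" --pt "1 -0.14 0.1 3.3 0 0 0" --pt "1 -0.14 0.1 3.6 0 0 0" --pt "1 -0.14 0.1 3.8 0 0 0" --pt "1 -0.14 0.1 3.9 0 0 0" --pt "1 -0.14 0.1 3.9 0 0 0"

```text
time: 3.3
position: [0.4327, -0.0495, 0.128]
tool_rot: [0.99, 0.14, 0.0, 0.0]
ft_force: [-0.6, 0.4, -0.1]
grip_width: 0.0006
```

```bash
python3 - <<'E'
from h import *
o=get_obs();print(o["position"],o["ft_force"]);print(delta(loc(-62,62,.11),16.1))
E
```

```text
[ 0.43270688 -0.04946319  0.12797086] [-0.57461974  0.3970289  -0.10763764]
(array([0.16, 0.32, 0.72]), array([ 0. , -0.1,  0. ]))
```

Emit:
carry_out --pt "1 0.16 0.32 -0.1 0 0 0" --pt "1 0.16 0.32 0.1 0 0 0" --pt "1 0.16 0.32 0.25 0 0 0" --pt "1 0.16 0.32 0.4 0 0 0" --pt "1 0.16 0.32 0.55 0 0 0" --pt "1 0.16 0.32 0.65 0 0 0" --pt "1 0.16 0.32 0.75 0 0 0" --pt "1 0.16 0.32 0.75 0 0 0"

```text
time: 4.1
position: [0.4374, -0.0555, 0.1082]
tool_rot: [0.99, 0.14, -0.001, -0.001]
ft_force: [0.6, 0.0, 1.6]
grip_width: 0.0006
```

```bash
python3 - <<'E'
from h import *
o=get_obs();print(o["position"],o["ft_force"]);print(delta(loc(-62,62,.096),16.1))
p,w=cloud("side");cv2.imwrite("pics/side2.png",cv2.resize(p[120:320,180:440],None,fx=3,fy=3,interpolation=cv2.INTER_CUBIC)[:,:,::-1])
E
```

```text
[ 0.43736622 -0.05551569  0.10817167] [0.58298836 0.03752627 1.62264548]
(array([0.05, 0.04, 0.49]), array([-0.1,  0.1,  0. ]))
```

View pics/side2.png

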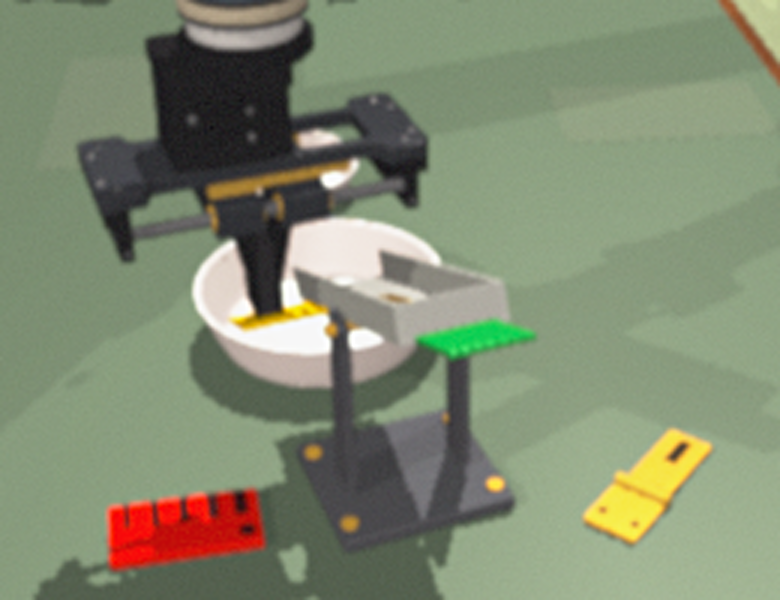

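The chute is tipping well (pad at crop (275, 318)), and the key glints in the trough at crop (395, 297). I'll press on gently towards the stop.

Emit:
carry_out --pt "1 0 0 0.1 0 0 0" --pt "1 0 0 0.2 0 0 0" --pt "1 0 0 0.3 0 0 0" --pt "1 0 0 0.4 0 0 0" --pt "1 0 0 0.45 0 0 0" --pt "1 0 0 0.45 0 0 0" --pt "1 0 0 0.45 0 0 0" --pt "1 0 0 0.45 0 0 0"

```text
time: 4.95
position: [0.4382, -0.0559, 0.0974]
tool_rot: [0.99, 0.14, -0.0, -0.0]
ft_force: [0.5, -0.5, 0.7]
grip_width: 0.0002
```

```bash
python3 - <<'E'
from h import *
o=get_obs();print(o["position"],o["ft_force"]);print(delta(loc(-62,62,.096),16.1))
p,w=cloud("side");cv2.imwrite("pics/side3.png",cv2.resize(p[120:320,180:440],None,fx=3,fy=3,interpolation=cv2.INTER_CUBIC)[:,:,::-1])
p,w=cloud("top");cv2.imwrite("pics/top3.png",cv2.resize(p[120:300,170:450],None,fx=2.8,fy=2.8,interpolation=cv2.INTER_CUBIC)[:,:,::-1])
E
```

```text
[ 0.43822217 -0.05594649  0.09743068] [ 0.49122588 -0.54995264  0.67617601]
(array([0.02, 0.01, 0.06]), array([-0.,  0.,  0.]))
```

View pics/side3.png

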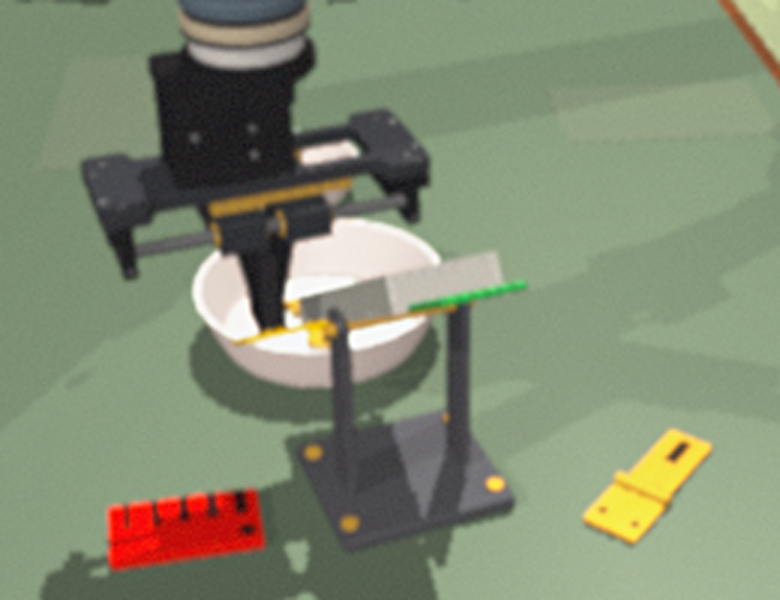

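View pics/top3.png

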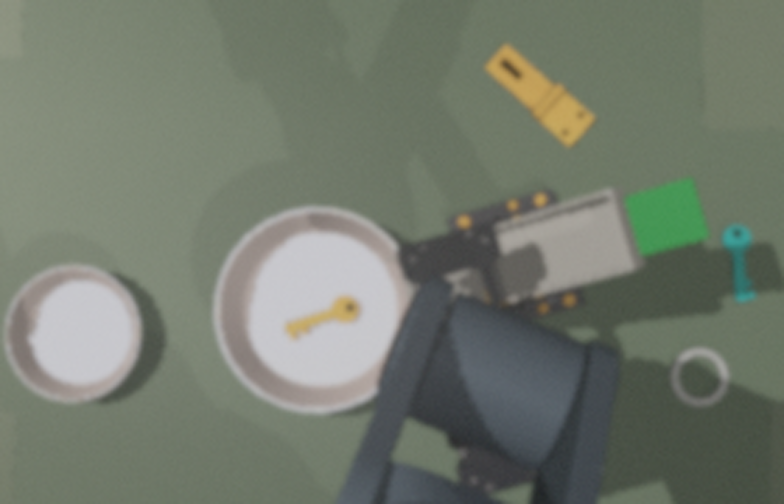

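The key lies flat in the large dish (top crop (322, 317)) and the trough is empty. Lifting off and going to the tail pad.

Emit:
carry_out --pt "1 0 0 -0.5 0 0 0" --pt "1 0 0 -1.5 0 0 0" --pt "1 0 0 -3 0 0 0" --pt "1 0 0 -4.5 0 0 0" --pt "1 0 0 -6 0 0 0" --pt "1 0 0 -7 0 0 0" --pt "1 0 0 -7.4 0 0 0" --pt "1 0 0 -7.4 0 0 0"

```text
time: 5.85
position: [0.4389, -0.0563, 0.2833]
tool_rot: [0.99, 0.14, 0.001, 0.001]
ft_force: [0.7, -0.7, 0.3]
grip_width: 0.0005
```

```bash
python3 - <<'E'
from h import *
o=get_obs();print(o["position"],o["ft_force"]);print(delta(loc(0,-107,.27),16.1))
p,w=cloud("side");m=big(masks(p)["green"])[0][0];q=w[m]
l=(q[:,:2]-H);yy=l@Y;print("green local y",np.nanmin(yy),np.nanmax(yy),"z",np.nanmin(q[:,2]),np.nanmax(q[:,2]),"x med",np.nanmedian(l@X), "tilt",-np.polyfit(yy[~np.isnan(yy)],q[~np.isnan(yy),2],1)[0])
E
```

```text
[ 0.43888516 -0.05625155  0.28333159] [ 0.72384132 -0.66897886  0.29207369]
(array([2.47, 6.75, 0.55]), array([ 0.1, -0.1,  0. ]))
green local y -0.12448664210295657 -0.12027364461825343 z 0.21007928546964677 0.21401876876853948 x med -0.0016395925178629036 tilt 0.44378752589051373
```

Emit:
carry_out --pt "1 0.5 1.4 0 0 0 0" --pt "1 1.1 3 0 0 0 0" --pt "1 1.7 4.6 0 0 0 0" --pt "1 2.2 6 0 0 0 0" --pt "1 2.47 6.6 0 0 0 0" --pt "1 2.47 6.7 0 0 0 0" --pt "1 2.47 6.7 0 0 0 0" --pt "1 2.47 6.7 0.6 0 0 0"

```text
time: 6.7
position: [0.5441, -0.1991, 0.268]
tool_rot: [0.99, 0.14, 0.001, 0.0]
ft_force: [0.3, -0.8, 1.2]
grip_width: 0.0007
```

```bash
python3 - <<'E'
from h import *
o=get_obs();print(o["position"],o["ft_force"]);print(delta(loc(0,-107,.215),16.1),delta(loc(0,-122,.131),16.1))
p,w=cloud("side");cv2.imwrite("pics/side4.png",cv2.resize(p[120:320,180:440],None,fx=3,fy=3,interpolation=cv2.INTER_CUBIC)[:,:,::-1])
E
```

```text
[ 0.54407274 -0.19912368  0.26796148] [ 0.30479177 -0.82932463  1.15864511]
(array([0.02, 0.09, 2.12]), array([ 0. , -0.1,  0. ])) (array([0.01, 0.69, 5.48]), array([ 0. , -0.1,  0. ]))
```

View pics/side4.png

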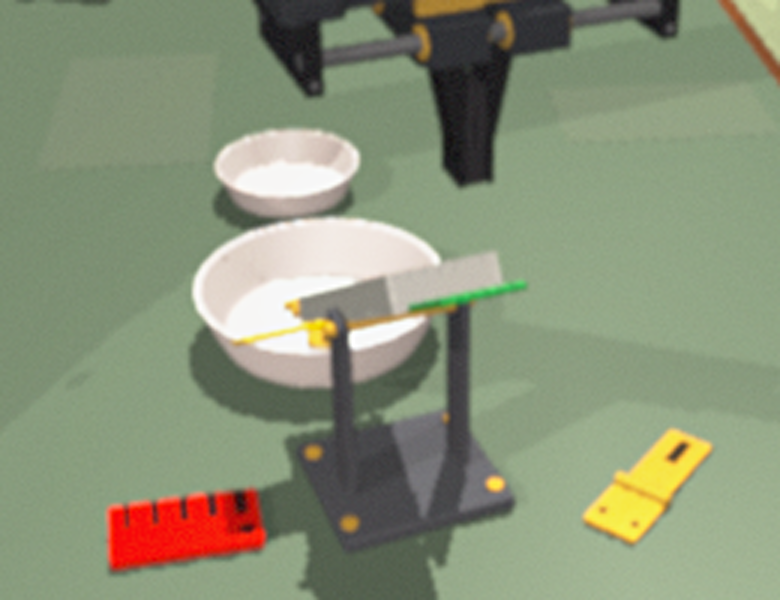

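The fingertips are above the raised green pad (crop (470, 182) over (470, 295)) and the chute has stayed tipped. Pushing down, following the pad's arc.

Emit:
carry_out --pt "1 0 0.1 0.8 0 0 0" --pt "1 0 0.1 1.5 0 0 0" --pt "1 0 0.1 1.9 0 0 0" --pt "1 0 0.15 2.2 0 0 0" --pt "1 0 0.2 2.5 0 0 0" --pt "1 0 0.27 2.8 0 0 0" --pt "1 0 0.35 3.1 0 0 0" --pt "1 0 0.4 3.4 0 0 0"

```text
time: 7.55
position: [0.5475, -0.21, 0.1825]
tool_rot: [0.99, 0.14, 0.001, 0.0]
ft_force: [0.4, 0.5, 1.8]
grip_width: 0.0005
```

```bash
python3 - <<'E'
from h import *
o=get_obs();print(o["position"],o["ft_force"]);print(delta(loc(0,-122,.131),16.1))
p,w=cloud("side");cv2.imwrite("pics/side5.png",cv2.resize(p[120:320,180:440],None,fx=3,fy=3,interpolation=cv2.INTER_CUBIC)[:,:,::-1])
E
```

```text
[ 0.5475439  -0.21000079  0.18250268] [0.3687052  0.47468298 1.78563813]
(array([0.  , 0.24, 2.06]), array([ 0.1, -0.1,  0. ]))
```

View pics/side5.png

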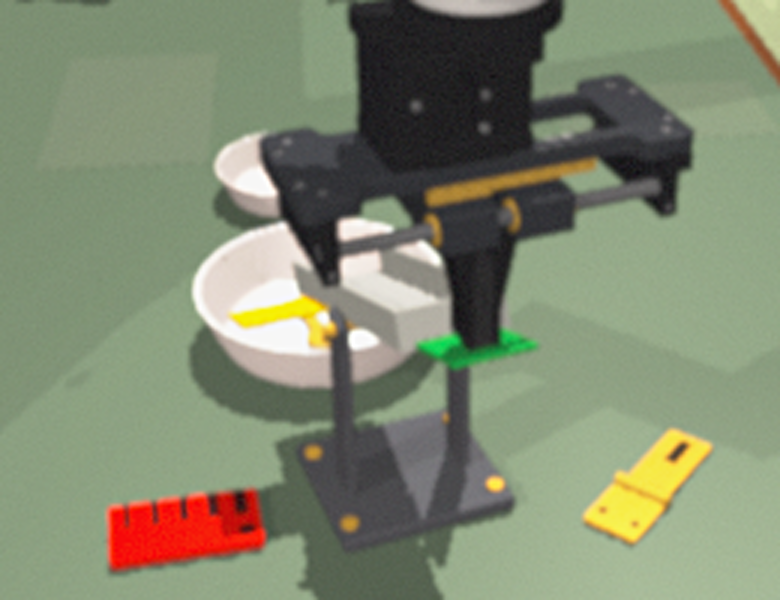

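Chute following, fingertips mid-pad at crop (480, 345). Continuing.

Emit:
carry_out --pt "1 0 0.04 0.3 0 0 0" --pt "1 0 0.08 0.6 0 0 0" --pt "1 0 0.12 0.9 0 0 0" --pt "1 0 0.16 1.2 0 0 0" --pt "1 0 0.2 1.5 0 0 0" --pt "1 0 0.2 1.75 0 0 0" --pt "1 0 0.2 1.9 0 0 0" --pt "1 0 0.2 2.0 0 0 0"

```text
time: 8.4
position: [0.5482, -0.2142, 0.132]
tool_rot: [0.99, 0.14, -0.0, -0.0]
ft_force: [1.1, -1.4, 2.0]
grip_width: 0.0005
```

Emit:
carry_out --pt "1 0 0 0.05 0 0 0" --pt "1 0 0 0.1 0 0 0" --pt "1 0 0 0.1 0 0 0"

```text
time: 8.7
position: [0.5482, -0.2142, 0.1314]
tool_rot: [0.99, 0.14, -0.0, 0.0]
ft_force: [-2.9, -0.7, 8.7]
grip_width: 0.0004
```

Force rose to 8.7 N at z = 0.131, which points to the level stop. One slightly firmer press, then check.

Emit:
carry_out --pt "1 0 0 0.04 0 0 0" --pt "1 0 0 0.08 0 0 0" --pt "1 0 0 0.08 0 0 0"

```text
time: 9.0
position: [0.5482, -0.2142, 0.1312]
tool_rot: [0.99, 0.14, 0.0, 0.0]
ft_force: [-4.1, 1.0, 18.7]
grip_width: 0.0006
```

Emit:
carry_out --pt "1 0 0 -0.5 0 0 0" --pt "1 0 0 -1.5 0 0 0" --pt "1 0 0 -3 0 0 0" --pt "1 0 0 -4.5 0 0 0" --pt "1 0 0 -5 0 0 0" --pt "1 0 2 -5 0 0 0" --pt "1 0 4 -5 0 0 0" --pt "1 0 4 -5 0 0 0"

```text
time: 9.8
position: [0.5772, -0.3162, 0.252]
tool_rot: [0.99, 0.138, 0.001, 0.002]
ft_force: [-0.3, 0.5, -0.1]
grip_width: 0.0003
```

```bash
python3 - <<'E'
from h import *
o=get_obs();print(o["position"],o["ft_force"])
p0=np.load("side0.npz")["p"];w0=np.load("side0.npz")["w"]
p,w=cloud("side");cv2.imwrite("pics/side6.png",cv2.resize(p[120:320,180:440],None,fx=3,fy=3,interpolation=cv2.INTER_CUBIC)[:,:,::-1])
for P,W in((p0,w0),(p,w)):
  for k in("green","yellow"):
    m=big(masks(P)[k])[0];q=W[m[0]];q=q[~np.isnan(q[:,0])];yy=(q[:,:2]-H)@Y
    print(k,m[1],m[2].round(2),np.median(q,0).round(4),"slope",np.polyfit(yy,q[:,2],1)[0].round(4))
p,w=cloud("top");cv2.imwrite("pics/top6.png",cv2.resize(p[120:300,170:450],None,fx=2.8,fy=2.8,interpolation=cv2.INTER_CUBIC)[:,:,::-1])
E
```

```text
[ 0.57716244 -0.31624993  0.25202943] [-0.28577695  0.52532938 -0.06931554]
green 644 [340.51 263.47] [ 0.5493 -0.2196  0.1306] slope 0.0035
yellow 342 [270.23 212.42] [ 0.441  -0.0596  0.1307] slope -0.0044
green 640 [340.51 263.51] [ 0.5492 -0.2199  0.1305] slope 0.0033
yellow 388 [271.72 213.66] [ 0.4446 -0.0581  0.1307] slope -0.8353
```

View pics/side6.png

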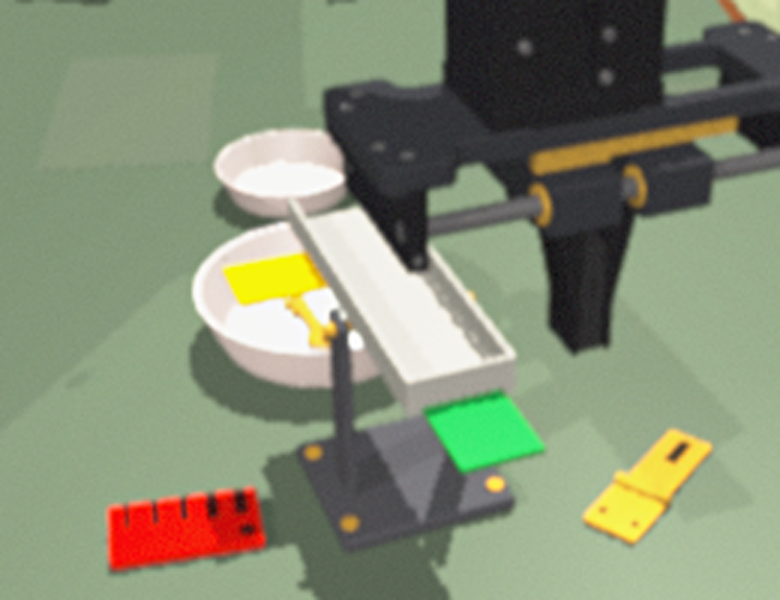

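View pics/top6.png

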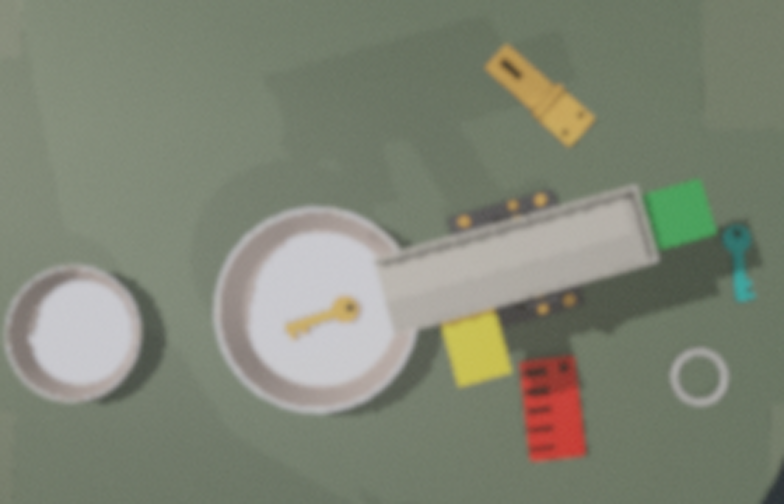

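The key lies in the dish at top crop (322, 317). The chute is level: green pad slope 0.003 and height 0.1305 m, against 0.004 and 0.1306 m at the start. The bystanders are unmoved and the arm is clear.

```bash
python3 -c "
from rig import *
print(hand_in())"
```

```text
the job is handed in; nothing more can be done
None
```

The key is in the white enamel dish, the chute is back level, and the job is handed in (about 10 s of the 42 s used).

**What I did:** With the jaws shut, I pushed the yellow pad down to about a full tip, and the key slid out into the large dish. I then pushed the green pad down to the level stop, where the force rose to 19 N with no further travel, and lifted the arm clear.

**Last checks:**
- **Key:** it lies flat on the dish floor in both camera views.
- **Chute:** the green pad's height, slope and pixel position match the start within 0.1 mm, 0.001 and 0.05 px.
- **Other things:** the dish, key ring, red gauge and hasp look unmoved in the top view, compared by eye.

**Disagreeing check:** the slope fit for the yellow pad read −0.84 at the end. The key in the dish, which is a similar colour, touches the pad in that view and spoiled the fit. The pad's median height is unchanged at 0.1307 m.

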